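# Unload the lamp ageing turret

### The job

Unload the lamp ageing machine: slide its clear top door fully open, then, for every lamp head on the turret, turn the turret by the middle knob to bring that head forward under the opening, unscrew it anticlockwise by a quarter turn, lift it out and set it down in the grey tray. When all heads lie in the tray, slide the door fully shut, and leave the other things on the bench where they are.

Things in the scene. Friction and masses are not known exactly. Their poses are not given: they have to be found in the camera images.
- machine: Lamp ageing machine, fixed: grey base, clear walls (310 x 310 mm), clear roof, upper side 109 mm above the bench. The roof is open over the window point, 136 mm wide along y, from the front wall to 67 mm behind that point; the door covers this. Origin on the bench under the hub; x to its back, y left along the door track. At +y a grey control unit 106 mm high, 80 mm wide takes the open door.
- window (a point): Where a socket of the turret stands when brought forward under the door opening: on the upper face of the turret disc (40 mm above the bench), 95 mm in front of the hub. Axes as the machine's: x level from here to the hub, y along the door track towards door open, z up.
- door_handle (a point): Middle of the top of the door's handle, 148 mm above the bench: a black upright fin on the middle of the clear door, 12 mm thick along the track (y), 44 mm long (x), 34 mm high, pinched from above. The door plate (128 x 136 mm) lies over the roof, its upper side 34 mm below this point. Shut, this point is 2.5 mm behind the window point. Axes as the machine's.
- door (a joint): Travel of the sliding door along its level track towards the machine's +y, m: 0 shut, 0.138 fully open. Slides with about 2 N of friction and stays where it is left.
- turret (a joint): Angle the turret has turned since the start, rad, growing anticlockwise seen from above; it reads 0 at the start wherever the turret stands. Turns endlessly either way, without clicks, and is held where it is left by about 0.2 N m of friction.
- hub (a point): On the turret's axis, at the top of its knob, 148 mm above the bench. The knob is a black bar grip above the roof, 44 mm long along this point's x, 12 mm thick (y), 30 mm high, and turns with the turret: a disc with five equally spaced sockets at 95 mm radius, the first along this x axis, some of them empty; disc's upper face 40 mm above the bench.
- tray: Shallow loose grey open tray, 210 x 120 x 25 mm (x, y, z), walls and floor about 4 mm, 0.4 to 0.65 kg; origin at the middle of its underside, x along its long side.
- head1: Lamp head (any of head1 to head5 may be absent), 54 mm tall, 45 to 85 g. From its underside up: brass cross bar 30 x 7 x 5 mm along its x, 14 mm spigot, black flange 36 mm across from 9.5 to 14 mm, black wing grip 36 mm long (x), 14 mm thick (y) from 14 to 48 mm, clear dome. Origin at the middle of the underside, z up along the lamp.
- head2: Lamp head like head1. At the start each is locked in a turret socket, wing parallel to the knob bar (hub's x axis), cross bar pressed up under two lips by a small spring (about 3 N), underside 1.5 mm above the disc. It cannot be lifted until turned anticlockwise (from above) by over 70 degrees; 90 is right, stops lie beyond 105; clockwise it does not turn.
- head3: Lamp head like head1 and head2.
- head4: Lamp head like head1 and head2.
- head5: Lamp head like head1 and head2.
- solder: Solder spool 44 mm across, 30 mm high, standing on the machine's clear roof at the back right; a bystander to leave alone. Origin at its underside.
- wire: Red wire spool 60 mm across, 26 mm high, at the back right of the bench; a bystander to leave alone. Origin at its underside.
- driver: Screwdriver lying near the robot; x along it; a bystander to leave alone. Origin at its underside.
- duster: Spray can 60 mm across, 190 mm tall, at the left; a bystander to leave alone. Origin at its underside.
- bracket: Bent sheet steel bracket 90 x 70 x 60 mm, at the left; a bystander to leave alone. Origin at its underside.
- tape: Tape roll 90 mm across, 18 mm high, at the back right; a bystander to leave alone. Origin at its underside.
Mind the look-alikes: they are no part of the job. Several things look just like the tray: the one meant starts farthest from the robot's base.

How it is judged:
By the outcome, as a careful person would: the job done as asked, in the order asked, and still so for the second after the job is handed in, with the robot touching nothing.
Of head1, head2, head3, head4, head5 only 2 to 3 are there at a start; the rules pass over those that are not, and their reading is None.
At some moment in a run one of tray may be knocked a few centimetres aside while the robot is not near it.
It also fails if it takes over 210 s, if anything falls off the work surface, if the arm or the gripper's body presses on something with over 40 N, if the wrist force passes 120 N, or if a joint passes its speed limit or range.

### The arm

A 7-joint arm with a two-finger parallel gripper is mounted at the origin on the work surface. World frame = base frame: x ahead of the robot, y to its left, z up, the work surface at z = 0. Lengths are in mm, angles in rad, forces in N, time in s.
With the tool pointing down it reaches from about 350 to 900 mm from the base axis. Payload 19.9 kg.
Tool frame: the origin (TCP) lies midway between the tips of the shut fingers; the grasp point (between the pads) lies 19 mm behind it; z points along the fingers, y is the line along which they close (so a half turn about z gives the same grasp; the last joint's range is limited). The gripper opens to 85 mm and grips with 20 to 120 N. Pads are 22 mm wide; open, the fingers measure 114 mm over their backs; the gripper's body (76 mm by 85 mm) begins 54 mm behind the grasp point. The pads swing forward as they close: fully open they stand 13 mm farther back than shut.
Start: joints at [-1.169, 0.417, -0.01, 1.614, 0.005, 1.111, -0.053], TCP at [268.346, 564.439, 231.26] pointing down, gripper open.
Joint ranges: [-2.81, 2.81], [-0.39, 2.02], [-1.27, 1.25], [0.06, 2.57], [-1.19, 4.33], [0.19, 2], [-2.82, 2.82]. Speed limits (rad/s): [1.89, 1.89, 2.39, 2.39, 3.01, 3.01, 3.01].

### API

Orientations are given as a unit quaternion [w, x, y, z].
In Python, from station import arm gives the robot as it stands.
- The arm moves only by the tool arm_command, never from a script. Its argument "rows" is a list that holds one entry, the list of rows, each a list of 5 numbers: the shift along the tool's x, y, z in m, then the turn about the tool's z in degrees, then the opening, from 0 (shut) to 1 (fully open). A call has exactly 8 rows; each row is the pose to reach, as a shift and turn from the pose commanded when the call began, along the tool's axes at that moment; what a row does not reach only later rows make up. A row lasts 1/10 s, in which the tool goes at most 50 mm and 8.59 degrees, less where a joint would pass 70% of its speed; a pose out of reach is approached as far as the arm can. A call with a gripper value outside its range is refused whole. The fingers move at their own pace and stop on an object; "force" is the grip in N (left out, the last holds). Time passes only in rows, so rows that repeat a pose let the fingers close, or fill a call up. It gives the time, the measured TCP pose, the force, the opening and the grip force at its end, in the units of the state.
- arm.observe(): the state, without advancing time (a new reading comes with each control period).
- arm.capture(name): name is "scene" or "top" or "wrist"; returns the picture (400x640x3 uint8, red, green, blue); there is no depth.
- arm.camera_info(name): a dict with "fx", "fy", "cx", "cy" (pixels), "T" (4x4, takes a point from camera to world coordinates); the wrist camera has in their place "mount" (4x4, takes a point from camera to tool coordinates, whose origin is the TCP and whose axes are the flange's). Camera axes: x right, y up, looking along -z (the intrinsics and any distortion apply to the point x, -y, -z); pixel columns grow to the right and rows downward; lengths in mm; the calibration is good to about 2 mm. A picture is of the moment at which its call begins: read the wrist's pose just before it. camera_info takes no time and is no camera call.
- arm.job_done(): hands the job in; it is judged then, once.
Trained networks look in the newest picture that a camera, given by its name, has taken for a name from the list of things; names that differ only in an ending like _2 or _b are one class to them, and where a whole thing is asked for, a point or a joint stands for the part that bears it (a point fixed in the world has none). Each returns a list of dicts, best first, with "p" (0 to 1); they miss things now and then, are a little off and sometimes report something else, mostly with a low value. They report only what shows in the picture. A call takes as long as a camera call. They do not tell look-alikes from the thing itself.
- arm.cut_out(camera, thing): "region" (400x640 bool, what is visible of it) and "uv" ([column, row] in pixels, amid what is visible of it).
The state is a dict: "t": time; "joints": joint angles; "qd": joint speeds; "joint_efforts": joint torques, N m; "position": TCP position; "orientation": TCP orientation; "wrist_force": force on the tool from outside, world axes, zero at the start; "wrist_torque": the same for the moment, N m; "gripper_width": opening from 0.0 (shut) to 1.0 (fully open); "finger_force": force on a finger pad.
Only numpy, scipy, OpenCV 4.12 (cv2) and the standard library are available. Lean on these libraries where they do the work, as an engineer would, in place of code of your own. Each camera call takes 0.05 s, during which the arm holds its last target. There are 200 camera calls.

## Working session

There is one attempt and no reset: what is moved stays moved. The work goes in short steps, Python scripts to look and compute and a tool call to move; the robot and the scene stay as the last step left them, time stands still between calls to the robot, and variables do not carry over. Pictures are saved under pics/ and viewed, at most 14 in all, crops included, and the job is handed in when it is done.

Besides the shell and the picture viewer there is one more tool, called by a JSON object that holds its "method" and its "body", one argument or row to a line. arm_command: Moves the arm, as the interface text tells. Its arguments: {"type":"object","properties":{"rows":{"type":"array"},"force":{"type":"number"}},"required":["rows"]}

```bash
ls; mkdir -p pics; python3 - <<'E'
from station import arm
import cv2,numpy as np
np.set_printoptions(precision=4,suppress=True)
s=arm.observe();print(s)
for n in["scene","top","wrist"]:
    im=arm.capture(n);cv2.imwrite(f"pics/{n}0.png",im[:,:,::-1]);print(n,arm.camera_info(n))
E
```

```text
pics
{'t': 0.0, 'joints': array([-1.1685,  0.418 , -0.0103,  1.6142,  0.0047,  1.1107, -0.053 ]), 'qd': array([ 0.0015,  0.0007, -0.0002,  0.001 , -0.0007,  0.    ,  0.0005]), 'joint_efforts': array([ -0.0034, -86.4451,   0.6765, -43.4896,   0.0189,   0.0075,
         0.    ]), 'position': array([268.1878, 564.1496, 230.6763]), 'orientation': array([-0.0001,  0.2201,  0.9755, -0.0006]), 'wrist_force': array([ 0.9558, -0.4492,  0.1852]), 'wrist_torque': array([-0.0461, -0.0103,  0.0017]), 'finger_force': 0.0, 'gripper_width': 0.998216579053837}
scene {'fx': 509.40310568439776, 'fy': 509.40310568439776, 'cx': 329.13886459660796, 'cy': 198.52805132268298, 'T': array([[   0.8347,   -0.3198,    0.4483, 1119.9424],
       [   0.5505,    0.4609,   -0.6961, -928.5659],
       [   0.016 ,    0.8278,    0.5607,  897.838 ],
       [   0.    ,    0.    ,    0.    ,    1.    ]])}
top {'fx': 406.21487483763195, 'fy': 406.21487483763195, 'cx': 320.359069772845, 'cy': 200.00423610918202, 'T': array([[  -0.    ,    0.99  ,   -0.1413,  327.5888],
       [  -0.9999,   -0.0023,   -0.0162,   49.8673],
       [  -0.0164,    0.1413,    0.9898, 1242.2128],
       [   0.    ,    0.    ,    0.    ,    1.    ]])}
wrist {'fx': 310.58740006316214, 'fy': 310.58740006316214, 'cx': 321.135136813011, 'cy': 196.78600765773254, 'mount': array([[  -0.0004,    0.9516,    0.3074,   78.1806],
       [   1.    ,    0.0005,   -0.0003,    1.1845],
       [  -0.0005,    0.3074,   -0.9516, -142.8031],
       [   0.    ,    0.    ,    0.    ,    1.    ]])}
```

View pics/top0.png

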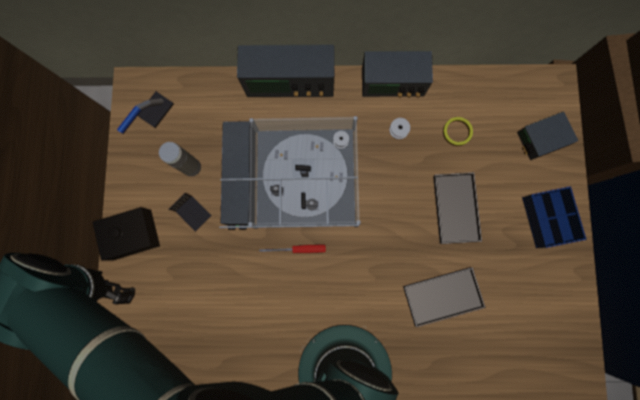

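View pics/scene0.png

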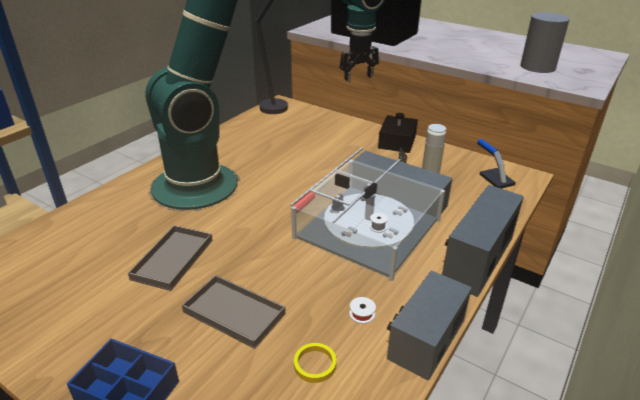

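Top view: machine at (290,173), hub knob (302,170), door handle near (304,200), and a head at about (278,190). The tray candidates are (457,208) and (444,296). The base is at (345,365), so (457,208) is farther away and is the tray meant. The blue bin (555,217) is not a tray.

```bash
cat > h.py <<'E'
from station import arm
import cv2,numpy as np
from scipy.spatial.transform import Rotation as R
np.set_printoptions(precision=1,suppress=True)
def rot(q): return R.from_quat([q[1],q[2],q[3],q[0]]).as_matrix()
def tool(s=None):
    s=s or arm.observe(); T=np.eye(4);T[:3,:3]=rot(s['orientation']);T[:3,3]=s['position'];return T
def cam(n,T=None):
    c=arm.camera_info(n); return c,(c['T'] if n!='wrist' else (tool() if T is None else T)@c['mount'])
def world(n,uv,z,T=None):
    c,M=cam(n,T); uv=np.atleast_2d(uv).astype(float)
    d=np.c_[(uv[:,0]-c['cx'])/c['fx'],-(uv[:,1]-c['cy'])/c['fy'],-np.ones(len(uv))]@M[:3,:3].T
    return M[:3,3]+d*((z-M[2,3])/d[:,2])[:,None]
def pix(n,P,T=None):
    c,M=cam(n,T); p=(np.atleast_2d(P)-M[:3,3])@M[:3,:3]
    return np.c_[c['cx']-c['fx']*p[:,0]/p[:,2],c['cy']+c['fy']*p[:,1]/p[:,2]]
def yaw(T=None):  # heading of tool x axis, deg
    T=tool() if T is None else T; return np.degrees(np.arctan2(T[1,0],T[0,0]))
def delta(P,yw=None,T=None):
    "shift in tool axes (m) and turn about tool z (deg) to TCP at P with tool-x heading yw"
    T=tool() if T is None else T
    d=T[:3,:3].T@(np.array(P)-T[:3,3])/1000
    a=0 if yw is None else -((yw-yaw(T)+90)%180-90)
    return np.round(d,4),round(a,1)
E
python3 - <<'E'
from h import *
im=arm.capture("top");
for t in["machine","door_handle","hub","tray","head1","solder","driver"]:
    for r in arm.cut_out("top",t)[:5]:
        reg=r["region"]; q=cv2.minAreaRect(np.argwhere(reg)[:,::-1].astype(np.float32))
        print(t,round(r["p"],2),r["uv"],reg.sum(),q)
cv2.imwrite("pics/a.png",cv2.resize(im[108:238,212:372,::-1],None,fx=5,fy=4.6,interpolation=cv2.INTER_CUBIC))
print(yaw(), tool())
E
```

```text
machine 0.69 [304.1, 168.7] 390 ((303.5, 168.5), (17.0, 21.0), 90.0)
machine 0.6 [286.4, 176.5] 14024 ((289.0841064453125, 172.69515991210938), (110.19869232177734, 138.6625213623047), 88.49256896972656)
door_handle 0.75 [305.3, 203.3] 2131 ((304.0, 202.0), (44.0, 48.0), 90.0)
hub 0.87 [301.4, 168.6] 393 ((303.5, 168.5), (17.0, 21.0), 90.0)
hub 0.35 [305.8, 199.8] 2198 ((304.4999694824219, 201.99998474121094), (48.99999237060547, 45.99999237060547), -0.0)
tray 0.78 [442.6, 298.2] 3156 ((443.59735107421875, 296.89105224609375), (44.175926208496094, 73.63687133789062), 73.81079864501953)
tray 0.67 [456.8, 209.0] 2925 ((456.9996337890625, 208.24595642089844), (70.5121841430664, 42.53245162963867), 84.38241577148438)
solder 0.55 [343.7, 138.4] 228 ((340.5, 139.5), (17.0, 15.0), 90.0)
driver 0.52 [305.6, 249.2] 326 ((301.0, 248.5), (9.0, 48.0), 90.0)
154.57402996955884 [[ -0.9   0.4  -0.  268.3]
 [  0.4   0.9  -0.  564.4]
 [ -0.   -0.   -1.  231.2]
 [  0.    0.    0.    1. ]]
```

View pics/a.png

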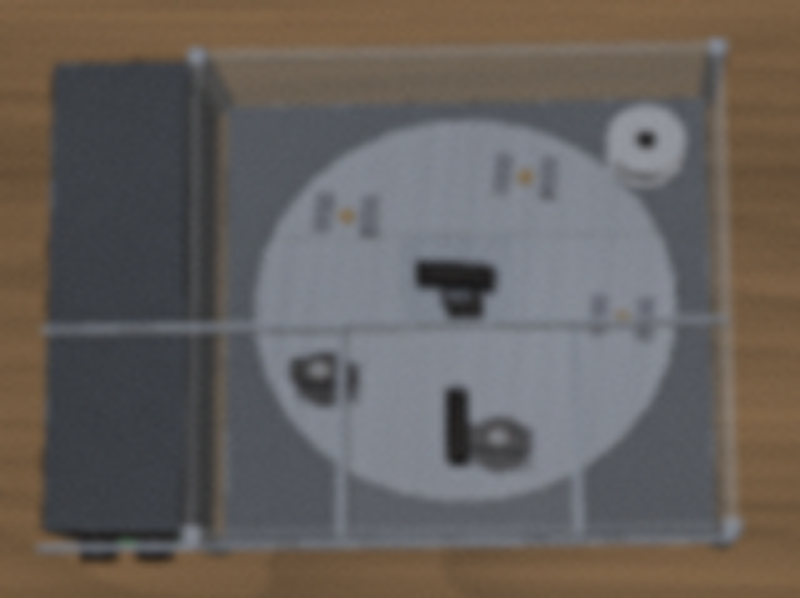

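The crop shows two heads, at crop (318,378) and (500,443), which is full-frame (275.6,190.2) and (312,204.3). The other three sockets, at crop (346,216), (525,177) and (622,317), are empty. The handle is at crop (457,425), the knob bar at crop (455,275) running along y, and the roof corners also show.

```bash
python3 - <<'E'
from h import *
f=lambda c:np.array(c)/[5,4.6]+[212,108]
w=world("top",f([(197,55),(718,46),(731,531),(191,535)]),109);print("corners",w,w.mean(0))
for i in range(4):print(np.linalg.norm(w[i]-w[(i+1)%4]),np.degrees(np.arctan2(*(w[i]-w[(i+1)%4])[[1,0]])))
print("knob ends",world("top",f([(417,272),(495,278)]),148), world("top",f([(455,272)]),148))
print("handle top",world("top",f([(457,389),(456,418)]),148))
print("heads",world("top",f([(318,375),(500,440)]),94-0),)
print("sockets",world("top",f([(346,216),(525,177),(622,317)]),40))
for uv in[(456.9,208.2)]: print("tray",world("top",[uv],20))
q=cv2.boxPoints(((456.9996337890625, 208.24595642089844), (70.5121841430664, 42.53245162963867), 84.38241577148438))
print(q,world("top",q,20))
E
```

```text
corners [[725.  269.  109. ]
 [729.2 -33.7 109. ]
 [423.1 -37.2 109. ]
 [421.  265.  109. ]] [574.6 115.8 109. ]
302.73982889246247 90.7866990159613
306.1179698141037 0.6541151278952434
302.27804878236816 -89.61724337721162
303.9861639384018 -179.25836160675198
knob ends [[575.5 136.6 148. ]
 [571.6  93.5 148. ]] [[575.4 115.6 148. ]]
handle top [[504.4 114.1 148. ]
 [487.  114.5 148. ]]
heads [[522.2 197.2  94. ]
 [481.   92.5  94. ]]
sockets [[638.  188.7  40. ]
 [664.   79.8  40. ]
 [569.4  21.2  40. ]]
tray [[ 476.1 -341.8   20. ]]
[[432.4 175.2]
 [474.7 171.1]
 [481.6 241.3]
 [439.3 245.4]] [[ 577.6 -272.1   20. ]
 [ 590.1 -401.2   20. ]
 [ 376.9 -410.3   20. ]
 [ 364.6 -284.3   20. ]]
```

```bash
python3 - <<'E'
from h import *
print(delta([500,115,280],180.6))
E
```

```text
(array([-0.4, -0.3, -0. ]), np.float64(-26.0))
```

```bash
sed -i 's/return np.round(d,4),round(a,1)/return [float(round(v,4)) for v in d]+[float(round(a,1))]/' h.py; python3 - <<'E'
from h import *
print(delta([500,115,280],180.6))
E
```

```text
[-0.4022, -0.3064, -0.0487, -26.0]
```

{"method": "arm_command", "body": {
  "rows": [
    [[-0.05,-0.04,-0.0487,-4,0.5],[-0.1,-0.077,-0.0487,-8,0.5],[-0.15,-0.115,-0.0487,-12,0.5],[-0.2,-0.153,-0.0487,-16,0.5],[-0.25,-0.19,-0.0487,-20,0.5],[-0.3,-0.23,-0.0487,-24,0.5],[-0.35,-0.268,-0.0487,-26,0.5],[-0.4022,-0.3064,-0.0487,-26,0.5]]
  ]
}}

```text
t: 1.35
position: [446.5, 217.0, 280.0]
orientation: [0.0, -0.006, 1.0, 0.0]
wrist_force: [0.6, 0.9, -0.4]
gripper_width: 0.498
finger_force: 0.0
```

{"method": "arm_command", "body": {
  "rows": [
    [[-0.03,-0.05,0,0,0.5],[-0.053,-0.102,0,0,0.5],[-0.053,-0.102,0,0,0.5],[-0.053,-0.102,0,0,0.5],[-0.053,-0.102,0,0,0.5],[-0.053,-0.102,0,0,0.5],[-0.053,-0.102,0,0,0.5],[-0.053,-0.102,0,0,0.5]]
  ]
}}

```text
t: 2.15
position: [499.7, 118.2, 279.6]
orientation: [0.0, -0.006, 1.0, 0.0]
wrist_force: [-0.0, -0.2, -0.3]
gripper_width: 0.503
finger_force: 0.0
```

```bash
python3 - <<'E'
from h import *
T=tool();im=arm.capture("wrist");print(T[:3,3],yaw(T))
np.save("T1.npy",T)
cv2.imwrite("pics/w1.png",im[:,:,::-1])
for t in["door_handle","hub","head1"]:
    for r in arm.cut_out("wrist",t)[:3]:
        reg=r["region"]; print(t,round(r["p"],2),r["uv"],reg.sum(),cv2.minAreaRect(np.argwhere(reg)[:,::-1].astype(np.float32)))
print(pix("wrist",[[482,115,148],[574.6,115.7,148]],T))
E
```

```text
[499.7 118.2 279.6] -179.35598347834105
door_handle 0.68 [318.5, 159.4] 17218 ((320.5320129394531, 160.4202880859375), (126.32158660888672, 144.09649658203125), 89.46454620361328)
hub 0.87 [323.6, 247.6] 2334 ((320.5, 248.0), (42.0, 57.0), 90.0)
hub 0.48 [322.5, 154.5] 16966 ((320.0, 160.0), (143.99996948242188, 125.99998474121094), -0.0)
[[316.8 166.4]
 [316.9 258.1]]
```

View pics/w1.png

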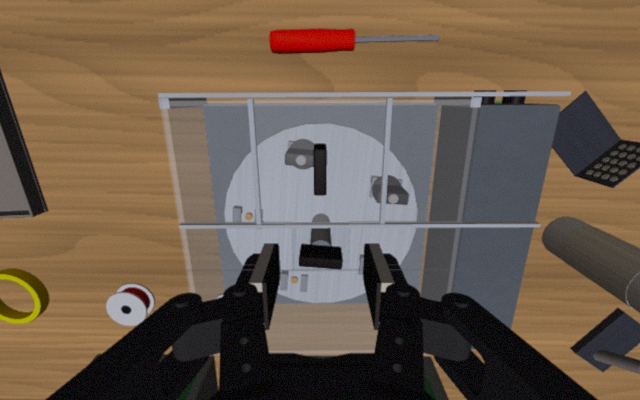

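The handle top runs along (320,144–195), the knob top is near (321,261) with its bar along y, and the heads are at (301,155) and (390,190).

```bash
python3 - <<'E'
from h import *
T=np.load("T1.npy")
im=cv2.imread("pics/w1.png");c=im[130:280,270:420]
cv2.imwrite("pics/w1c.png",cv2.resize(c,None,fx=4,fy=4,interpolation=cv2.INTER_CUBIC))
print(world("wrist",[(320,144),(320,195),(320,169.5)],148,T))
print("roof corners",world("wrist",[(166,101),(475,101)],109,T))
E
```

```text
[[461.9 117.7 148. ]
 [509.  118.1 148. ]
 [484.8 117.9 148. ]]
roof corners [[427.8 -31.2 109. ]
 [424.6 266.7 109. ]]
```

View pics/w1c.png

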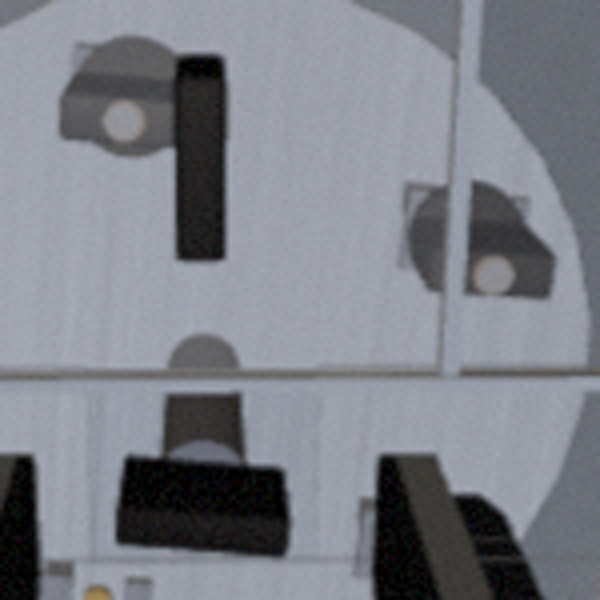

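{"method": "arm_command", "body": {
  "rows": [
    [[0.013,-0.001,0.05,0,0.5],[0.013,-0.001,0.1,0,0.5],[0.013,-0.001,0.13,0,0.5],[0.013,-0.001,0.155,0,0.5],[0.013,-0.001,0.155,0,0.5],[0.013,-0.001,0.155,0,0],[0.013,-0.001,0.155,0,0],[0.013,-0.001,0.155,0,0]]
  ],
  "force": 40
}}

```text
t: 3.15
position: [487.8, 116.8, 126.2]
orientation: [0.001, -0.005, 1.0, 0.001]
wrist_force: [-1.4, -0.1, 6.4]
gripper_width: 0.133
finger_force: 40.9
```

```bash
python3 - <<'E'
from h import *
T=np.load("T1.npy")
print(world("wrist",[(320.5,262.5),(320.5,172)],148,T),tool()[:3,3],yaw(),arm.observe()['gripper_width'],arm.observe()['finger_force'])
E
```

```text
[[579.5 119.3 148. ]
 [487.1 118.4 148. ]] [487.8 116.8 126.2] -179.40739204513437 0.13252289826725147 40.86462199687958
```

{"method": "arm_command", "body": {
  "rows": [
    [[0,0.015,0,0,0],[0,0.035,0,0,0],[0,0.06,0,0,0],[0,0.085,0,0,0],[0,0.11,0,0,0],[0,0.128,0,0,0],[0,0.138,0,0,0],[0,0.142,0,0,0]]
  ]
}}

```text
t: 3.95
position: [485.6, 255.1, 126.1]
orientation: [-0.001, -0.004, 1.0, -0.002]
wrist_force: [-14.8, -41.8, 36.1]
gripper_width: 0.132
finger_force: 46.1
```

{"method": "arm_command", "body": {
  "rows": [
    [[0,0.0,0,0,0],[0,0.0,0,0,0],[0,0.0,0,0,0],[0,0.0,0,0,0],[0,0.001,0,0,0],[0,0.001,0,0,0],[0,0.001,0,0,0],[0,0.001,0,0,0]]
  ]
}}

```text
t: 4.75
position: [485.7, 255.0, 126.1]
orientation: [-0.001, -0.003, 1.0, -0.002]
wrist_force: [-13.4, -30.0, 29.2]
gripper_width: 0.13
finger_force: 44.9
```

```bash
python3 - <<'E'
from h import *
print(delta([577,118,170],86.4),delta([577,118,122],86.4))
E
```

```text
[-0.0903, -0.1378, -0.0433, -86.0] [-0.0904, -0.1376, 0.0047, -86.0]
```

{"method": "arm_command", "body": {
  "rows": [
    [[0,0.0,0,0,0.5],[0,0.0,0,0,0.5],[0,0.0,0,0,0.5],[0,0.0,-0.03,0,0.5],[0,0.0,-0.07,8,0.5],[-0.02,-0.03,-0.09,16,0.5],[-0.05,-0.06,-0.09,24,0.5],[-0.07,-0.1,-0.09,32,0.5]]
  ]
}}

```text
t: 5.55
position: [558.0, 160.5, 215.8]
orientation: [0.001, 0.272, 0.962, 0.001]
wrist_force: [0.4, 0.8, -0.4]
gripper_width: 0.497
finger_force: 0.0
```

```bash
python3 - <<'E'
from h import *
print(delta([577,118,185],86.4),yaw())
E
```

```text
[-0.0384, -0.0263, 0.0308, 62.0] 148.40200397580864
```

{"method": "arm_command", "body": {
  "rows": [
    [[-0.01,-0.007,0,7.8,0.5],[-0.02,-0.015,0,15.6,0.5],[-0.03,-0.022,0,23.4,0.5],[-0.038,-0.026,0,31.2,0.5],[-0.038,-0.026,0.01,39,0.5],[-0.038,-0.026,0.02,46.8,0.5],[-0.038,-0.026,0.03,54.5,0.5],[-0.038,-0.026,0.03,62,0.5]]
  ]
}}

```text
t: 6.35
position: [574.9, 118.3, 183.6]
orientation: [-0.0, 0.73, 0.684, -0.001]
wrist_force: [-0.2, 0.1, 0.4]
gripper_width: 0.496
finger_force: 0.0
```

```bash
python3 - <<'E'
from h import *
print(delta([577,118,122],86.4),yaw(),tool()[:3,3],arm.observe()['joints'])
T=tool();np.save("T2.npy",T);im=arm.capture("wrist");cv2.imwrite("pics/w2.png",im[:,:,::-1])
arm.capture("top");
for r in arm.cut_out("wrist","hub")[:3]:
    reg=r["region"]; print(round(r["p"],2),r["uv"],reg.sum(),cv2.minAreaRect(np.argwhere(reg)[:,::-1].astype(np.float32)))
print(pix("wrist",[[577,118,148]],T))
E
```

```text
[-0.0002, 0.0022, 0.0616, -0.1] 86.28747823421223 [574.9 118.3 183.6] [-0.7  0.4  0.6  1.8 -0.3  1.  -0.1]
0.56 [276.4, 191.3] 16984 ((281.35748291015625, 202.0552978515625), (170.62295532226562, 176.7609405517578), 87.22978973388672)
0.49 [165.4, 57.2] 25203 ((163.01416015625, 58.18760681152344), (133.20606994628906, 219.3760986328125), 85.68397521972656)
[[322.9 230.7]]
```

View pics/w2.png

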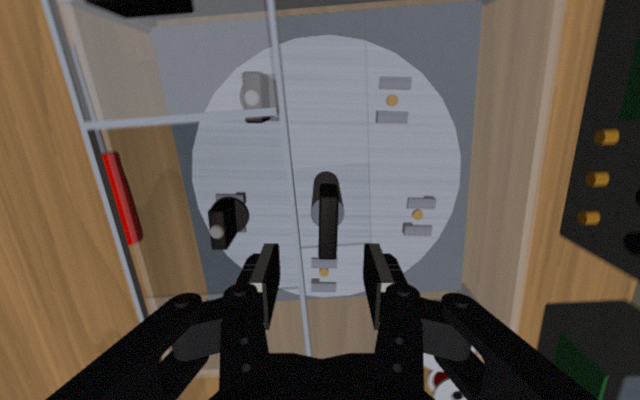

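The knob bar at (328,185–258) lies between the fingers at (265,270) and (375,270), with the bar well aligned. It sits about 4 mm to the tool's +y side.

{"method": "arm_command", "body": {
  "rows": [
    [[0,0.0045,0.02,0,0.5],[0,0.0045,0.04,0,0.5],[0,0.0045,0.06,0,0.5],[0,0.0045,0.06,0,0.2],[0,0.0045,0.06,0,0],[0,0.0045,0.06,0,0],[0,0.0045,0.06,0,0],[0,0.0045,0.06,0,0]]
  ],
  "force": 40
}}

```text
t: 7.3
position: [579.1, 117.8, 125.4]
orientation: [-0.001, 0.727, 0.686, -0.0]
wrist_force: [-8.7, -0.9, -2.0]
gripper_width: 0.131
finger_force: 40.6
```

```bash
python3 - <<'E'
from h import *
s=arm.observe();print(yaw(),tool()[:3,3],s['wrist_force'],s['wrist_torque'],s['gripper_width'],s['finger_force'])
E
```

```text
86.67296938791885 [579.1 117.8 125.4] [-8.7 -0.9 -2. ] [-0.2  1.6  0.1] 0.13115328019804331 40.56715428829193
```

{"method": "arm_command", "body": {
  "rows": [
    [[0,0,0,3.5,0],[0,0,0,7,0],[0,0,0,10.5,0],[0,0,0,14.1,0],[0,0,0,14.1,0],[0,0,0,14.1,0],[0,0,0,14.1,0],[0,0,0,14.1,0]]
  ]
}}

```text
t: 8.1
position: [579.0, 117.8, 125.4]
orientation: [-0.001, 0.806, 0.592, -0.001]
wrist_force: [-9.2, -1.7, -0.2]
gripper_width: 0.129
finger_force: 41.0
```

```bash
python3 - <<'E'
from h import *
s=arm.observe();print(yaw(),tool()[:3,3],s['wrist_force'],s['wrist_torque'])
E
```

```text
72.56533675069318 [579.  117.8 125.4] [-9.2 -1.7 -0.2] [-0.2  1.7 -0.2]
```

{"method": "arm_command", "body": {
  "rows": [
    [[0,0,0,0,0.5],[0,0,0,0,0.5],[0,0,0,0,0.5],[0,0,-0.04,0,0.5],[0,0,-0.07,0,0.5],[-0.015,-0.045,-0.07,0,0.5],[-0.0294,-0.09,-0.07,0,0.5],[-0.0294,-0.09,-0.07,0,0.5]]
  ]
}}

```text
t: 8.9
position: [480.4, 116.8, 194.4]
orientation: [-0.002, 0.806, 0.592, -0.001]
wrist_force: [1.4, 0.5, -0.4]
gripper_width: 0.501
finger_force: 0.0
```

{"method": "arm_command", "body": {
  "rows": [
    [[0,0,0,0,0.5],[0,0,0,0,0.5],[0,0,0,0,0.5],[0,0,0,0,0.5],[0,0,0,0,0.5],[0,0,0,0,0.5],[0,0,0,0,0.5],[0,0,0,0,0.5]]
  ]
}}

```text
t: 9.7
position: [485.2, 116.8, 194.6]
orientation: [0.0, 0.807, 0.591, -0.0]
wrist_force: [0.1, -0.5, -0.1]
gripper_width: 0.5
finger_force: 0.0
```

```bash
python3 - <<'E'
from h import *
T=tool();np.save("T3.npy",T);im=arm.capture("wrist");cv2.imwrite("pics/w3.png",im[:,:,::-1])
print(T[:3,3],yaw(T))
for r in arm.cut_out("wrist","head1")[:3]:
    reg=r["region"]; print(round(r["p"],2),r["uv"],reg.sum(),cv2.minAreaRect(np.argwhere(reg)[:,::-1].astype(np.float32)))
print(pix("wrist",[[483.7,117,95],[483.7,117,89]],T))
arm.capture("top")
for r in arm.cut_out("top","tray")[:3]:
    print(r['p'],r['uv'])
E
```

```text
[485.2 116.8 194.6] 72.4684163144232
0.58 [320.7, 186.6] 1311 ((319.5, 188.5), (49.0, 37.0), 90.0)
[[318.3 199. ]
 [318.4 196.8]]
0.92 [443.1, 296.5]
0.61 [456.3, 208.5]
```

View pics/w3.png

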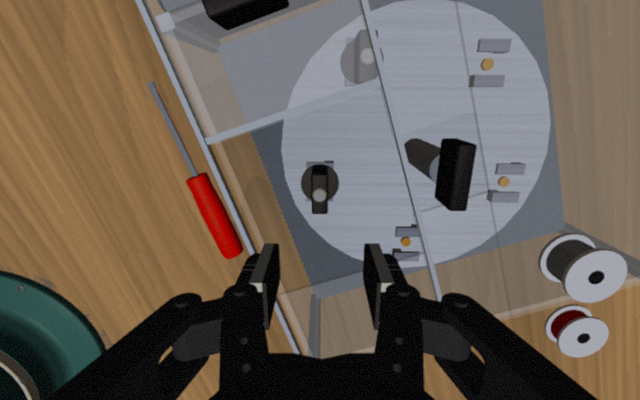

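The head's dome is at (320,195), with the wing vertical and midway between the fingers. The turret is in position, so I descend.

{"method": "arm_command", "body": {
  "rows": [
    [[0.002,-0.001,0.03,0,0.5],[0.002,-0.001,0.07,0,0.5],[0.002,-0.001,0.1,0,0.5],[0.002,-0.001,0.12,0,0.5],[0.002,-0.001,0.131,0,0.5],[0.002,-0.001,0.131,0,0.5],[0.002,-0.001,0.131,0,0],[0.002,-0.001,0.131,0,0]]
  ],
  "force": 40
}}

```text
t: 10.7
position: [485.4, 119.2, 64.6]
orientation: [0.0, 0.807, 0.591, 0.001]
wrist_force: [0.4, 0.0, 1.1]
gripper_width: 0.171
finger_force: 1.8
```

{"method": "arm_command", "body": {
  "rows": [
    [[0,0,0,0,0],[0,0,0,0,0],[0,0,0,0,0],[0,0,0,0,0],[0,0,0,-7,0],[0,0,0,-14,0],[0,0,0,-21,0],[0,0,0,-28,0]]
  ]
}}

```text
t: 11.5
position: [484.9, 119.0, 63.7]
orientation: [0.0, 0.638, 0.77, 0.0]
wrist_force: [0.7, 0.4, 3.7]
gripper_width: 0.156
finger_force: 41.7
```

```bash
python3 - <<'E'
from h import *
s=arm.observe();print(yaw(),tool()[:3,3],s['wrist_force'],s['wrist_torque'])
E
```

```text
100.75451244692053 [484.9 119.   63.7] [0.7 0.4 3.7] [-0.1 -0.1  0. ]
```

{"method": "arm_command", "body": {
  "rows": [
    [[0,0,0,-8,0],[0,0,0,-16,0],[0,0,0,-24,0],[0,0,0,-32,0],[0,0,0,-40,0],[0,0,0,-48,0],[0,0,0,-56,0],[0,0,0,-63,0]]
  ]
}}

```text
t: 12.3
position: [484.9, 119.0, 63.7]
orientation: [0.0, 0.141, 0.99, -0.0]
wrist_force: [0.4, 1.0, 4.1]
gripper_width: 0.158
finger_force: 41.7
```

```bash
python3 - <<'E'
from h import *
s=arm.observe();print(yaw(),tool()[:3,3],s['wrist_force'],s['wrist_torque'],s['gripper_width'],s['finger_force'])
E
```

```text
163.79522214503058 [484.9 119.   63.7] [0.4 1.  4.1] [ 0.  -0.2 -0. ] 0.15753132863342903 41.694785356521606
```

{"method": "arm_command", "body": {
  "rows": [
    [[0,0,-0.005,0,0],[0,0,-0.012,0,0],[0,0,-0.022,0,0],[0,0,-0.04,0,0],[0,0,-0.06,0,0],[0,0,-0.085,0,0],[0,0,-0.11,0,0],[0,0,-0.12,0,0]]
  ]
}}

```text
t: 13.1
position: [485.4, 119.3, 186.2]
orientation: [0.001, 0.145, 0.989, 0.001]
wrist_force: [-0.5, 0.1, -0.7]
gripper_width: 0.154
finger_force: 41.0
```

```bash
python3 - <<'E'
from h import *
s=arm.observe();print(yaw(),tool()[:3,3],s['wrist_force'],s['gripper_width'],s['finger_force'],s['joints'])
im=arm.capture("top");cv2.imwrite("pics/t4.png",cv2.resize(im[100:340,200:500,::-1],None,fx=2.6,fy=2.5))
for r in arm.cut_out("top","tray")[:3]:
    q=cv2.boxPoints(cv2.minAreaRect(np.argwhere(r["region"])[:,::-1].astype(np.float32)))
    w=world("top",q,22);print(round(r["p"],2),r["uv"],w[:,:2].mean(0),w[:,:2].tolist())
E
```

```text
163.37519417562697 [485.4 119.3 186.2] [-0.5  0.1 -0.7] 0.15409628441837173 40.963448882102966 [-0.5  0.2  0.2  2.  -0.1  0.9  1. ]
0.98 [456.4, 208.5] [ 477.2 -340.6] [[576.8626393074171, -269.87003721594516], [590.9325754296576, -397.95315333965095], [377.45594563699103, -409.7158125797881], [363.71677013358413, -284.7748816230761]]
0.63 [443.1, 295.8] [ 215.6 -291.7] [[248.02015744237775, -169.77450919578553], [306.3301554638546, -383.9769321829461], [182.52358464579154, -412.0079026374746], [125.56981932643657, -200.8926073829162]]
0.58 [400.5, 128.4] [ 725.4 -174.2] [[756.1205499412353, -147.11108800911683], [755.7978613743406, -202.97536542512927], [694.7454883334133, -201.11927722741058], [695.0204213311822, -145.63378725909047]]
```

View pics/t4.png

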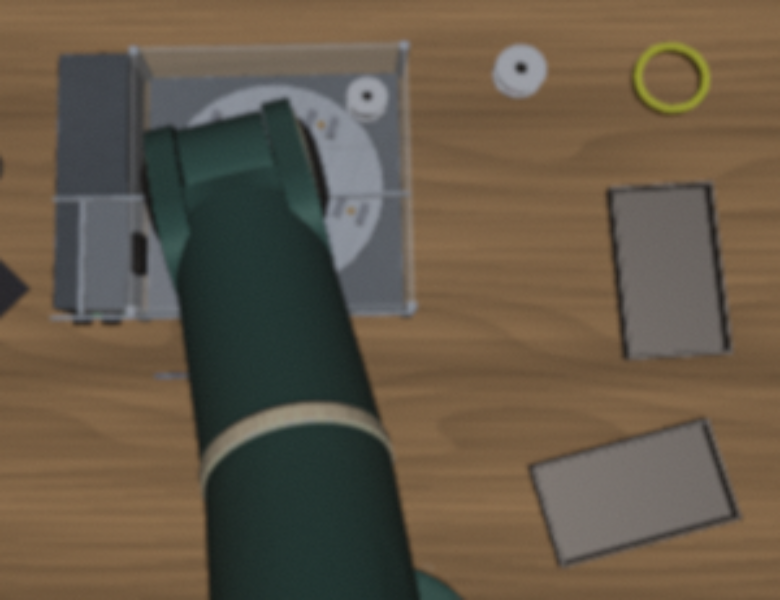

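{"method": "arm_command", "body": {
  "rows": [
    [[-0.008,-0.02,0,0,0],[-0.024,-0.06,0,0,0],[-0.04,-0.1,0,0,0],[-0.056,-0.14,0,0,0],[-0.074,-0.185,0,0,0],[-0.092,-0.23,0,0,0],[-0.11,-0.275,0,0,0],[-0.128,-0.32,0,0,0]]
  ]
}}

```text
t: 14.0
position: [515.8, -225.9, 182.4]
orientation: [-0.001, 0.144, 0.99, 0.0]
wrist_force: [0.7, 0.2, -0.7]
gripper_width: 0.158
finger_force: 41.0
```

```bash
python3 - <<'E'
from h import *
print(yaw(),tool()[:3,3],delta([527,-337,120]))
E
```

```text
163.44122900395348 [ 515.8 -225.9  182.4] [-0.0425, -0.1033, 0.0623, 0.0]
```

{"method": "arm_command", "body": {
  "rows": [
    [[-0.01,-0.03,0.0,0,0],[-0.025,-0.07,0.02,0,0],[-0.042,-0.103,0.04,0,0],[-0.042,-0.103,0.062,0,0],[-0.042,-0.103,0.09,0,0],[-0.042,-0.103,0.11,0,0],[-0.042,-0.103,0.11,0,0],[-0.042,-0.103,0.11,0,0]]
  ]
}}

```text
t: 14.8
position: [527.1, -334.8, 73.2]
orientation: [-0.001, 0.144, 0.99, 0.0]
wrist_force: [0.6, 0.4, 0.2]
gripper_width: 0.156
finger_force: 40.9
```

```bash
python3 - <<'E'
from h import *
T=tool();print(yaw(),T[:3,3],delta([527,-337,28]))
im=arm.capture("wrist");cv2.imwrite("pics/w5.png",im[:,:,::-1])
E
```

```text
163.44616097641514 [ 527.1 -334.8   73.2] [-0.0006, -0.0021, 0.0452, 0.0]
```

View pics/w5.png

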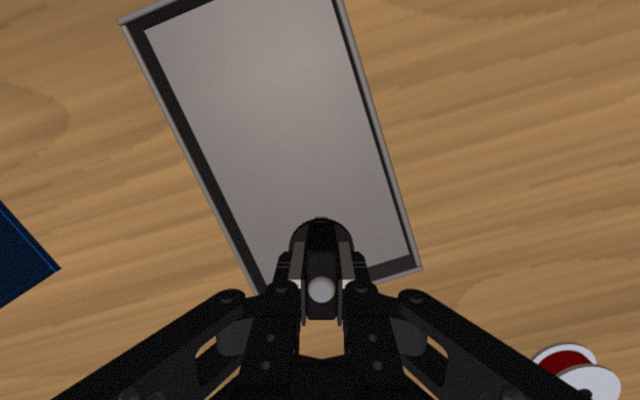

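The head is held above the tray. The tray's rim corners are at (420,268), (125,20) and (343,0), so I check the fit.

```bash
python3 - <<'E'
from h import *
print(world("wrist",[(420,268),(265,290),(125,20),(343,0)],25))
E
```

```text
[[ 582.7 -277.9   25. ]
 [ 568.6 -388.2   25. ]
 [ 384.3 -403.5   25. ]
 [ 409.1 -286.4   25. ]]
```

{"method": "arm_command", "body": {
  "rows": [
    [[-0.001,-0.003,0.015,0,0],[-0.001,-0.003,0.03,0,0],[-0.001,-0.003,0.04,0,0],[-0.001,-0.003,0.0455,0,0],[-0.001,-0.003,0.0455,0,0],[-0.001,-0.003,0.0455,0,0],[-0.001,-0.003,0.0455,0,0],[-0.001,-0.003,0.0455,0,0]]
  ]
}}

```text
t: 15.65
position: [527.6, -338.0, 28.2]
orientation: [0.0, 0.144, 0.99, -0.0]
wrist_force: [0.1, 0.2, 0.4]
gripper_width: 0.157
finger_force: 41.5
```

{"method": "arm_command", "body": {
  "rows": [
    [[0,0,0,0,0.2],[0,0,0,0,0.25],[0,0,0,0,0.3],[0,0,0,0,0.35],[0,0,-0.01,0,0.35],[0,0,-0.03,0,0.35],[0,0,-0.07,0,0.35],[0,0,-0.12,0,0.35]]
  ]
}}

```text
t: 16.45
position: [526.7, -337.6, 148.9]
orientation: [-0.001, 0.144, 0.99, 0.0]
wrist_force: [0.5, -0.2, 0.5]
gripper_width: 0.349
finger_force: 0.0
```

```bash
python3 - <<'E'
from h import *
print(yaw(),tool()[:3,3])
im=arm.capture("wrist")
print([(round(r['p'],2),r['uv'],cv2.minAreaRect(np.argwhere(r["region"])[:,::-1].astype(np.float32))) for r in arm.cut_out("wrist","head1")])
print(pix("wrist",[[527,-337,58],[527,-337,14]]))
print(delta([578.5,118,200],72.5))
E
```

```text
163.46219098655257 [ 526.7 -337.6  148.9]
[(0.6, [322.0, 192.7], ((318.6291198730469, 194.25152587890625), (37.33629608154297, 50.812095642089844), 20.323137283325195))]
[[322.4 192. ]
 [322.3 177.9]]
[0.0834, 0.4527, -0.0463, -89.1]
```

{"method": "arm_command", "body": {
  "rows": [
    [[0.008,0.02,-0.03,8,0.5],[0.016,0.065,-0.045,16,0.5],[0.025,0.115,-0.05,24,0.5],[0.033,0.165,-0.05,32,0.5],[0.042,0.215,-0.05,40,0.5],[0.05,0.265,-0.05,48,0.5],[0.06,0.315,-0.05,56,0.5],[0.068,0.365,-0.05,64,0.5]]
  ]
}}

```text
t: 17.35
position: [562.7, 2.3, 199.0]
orientation: [0.0, 0.637, 0.77, 0.0]
wrist_force: [1.2, 0.1, 0.1]
gripper_width: 0.501
finger_force: 0.0
```

```bash
python3 - <<'E'
from h import *
print(yaw(),tool()[:3,3],delta([578.5,118,185],72.5))
E
```

```text
100.79579031525077 [562.7   2.3 199. ] [0.1107, 0.0371, 0.0141, 28.3]
```

{"method": "arm_command", "body": {
  "rows": [
    [[0.03,0.01,0,8,0.5],[0.07,0.025,0,16,0.5],[0.11,0.037,0,24,0.5],[0.11,0.037,0.01,28,0.5],[0.11,0.037,0.014,28,0.5],[0.11,0.037,0.014,28,0.5],[0.11,0.037,0.014,28,0.5],[0.11,0.037,0.014,28,0.5]]
  ]
}}

```text
t: 18.15
position: [578.1, 114.7, 184.7]
orientation: [0.0, 0.803, 0.596, 0.0]
wrist_force: [0.1, 0.0, -0.2]
gripper_width: 0.5
finger_force: 0.0
```

```bash
python3 - <<'E'
from h import *
T=tool();print(yaw(),T[:3,3],delta([578.5,118,122],72.5))
im=arm.capture("wrist");cv2.imwrite("pics/w6.png",im[:,:,::-1])
print(pix("wrist",[[578.5,118,148]]))
E
```

```text
73.11328288383588 [578.1 114.7 184.7] [0.0032, -0.0006, 0.0627, 0.6]
[[318.9 225.6]]
```

View pics/w6.png

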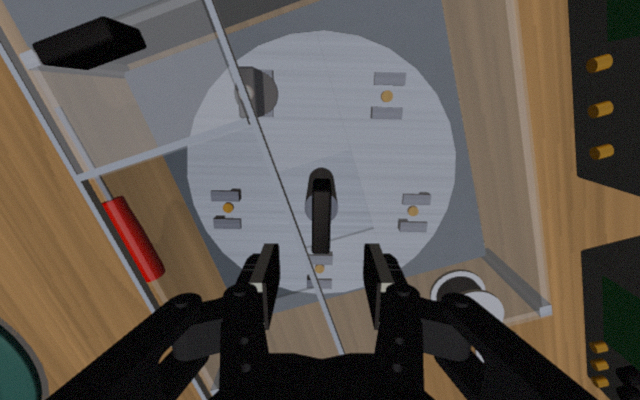

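The knob bar at (321,180–250) is aligned between the fingers, and the one remaining head is at (255,95).

{"method": "arm_command", "body": {
  "rows": [
    [[0.003,0,0.02,0.5,0.5],[0.003,0,0.04,0.5,0.5],[0.003,0,0.06,0.5,0.5],[0.003,0,0.06,0.5,0.2],[0.003,0,0.06,0.5,0],[0.003,0,0.06,0.5,0],[0.003,0,0.06,0.5,0],[0.003,0,0.06,0.5,0]]
  ]
}}

```text
t: 19.0
position: [579.1, 118.2, 125.0]
orientation: [0.0, 0.806, 0.592, 0.0]
wrist_force: [-3.7, -4.3, 8.0]
gripper_width: 0.129
finger_force: 41.4
```

```bash
python3 - <<'E'
from h import *
s=arm.observe();print(yaw(),tool()[:3,3],s['wrist_force'],s['wrist_torque'],s['gripper_width'],s['finger_force'])
E
```

```text
72.61290420252864 [579.1 118.2 125. ] [-3.7 -4.3  8. ] [-0.7  0.8 -0.2] 0.12874455135322277 41.374799609184265
```

{"method": "arm_command", "body": {
  "rows": [
    [[0,0,0,-6,0],[0,0,0,-12,0],[0,0,0,-18,0],[0,0,0,-24,0],[0,0,0,-30,0],[0,0,0,-36,0],[0,0,0,-42,0],[0,0,0,-48,0]]
  ]
}}

```text
t: 19.8
position: [579.1, 118.2, 125.0]
orientation: [0.0, 0.494, 0.87, 0.0]
wrist_force: [-3.6, -2.5, 5.2]
gripper_width: 0.13
finger_force: 41.5
```

{"method": "arm_command", "body": {
  "rows": [
    [[0,0,0,-6,0],[0,0,0,-12,0],[0,0,0,-18,0],[0,0,0,-24,0],[0,0,0,-24,0],[0,0,0,-24,0],[0,0,0,-24,0],[0,0,0,-24,0]]
  ]
}}

```text
t: 20.6
position: [579.0, 118.2, 125.0]
orientation: [0.0, 0.304, 0.953, 0.0]
wrist_force: [-4.5, -3.3, 6.7]
gripper_width: 0.137
finger_force: 41.4
```

```bash
python3 - <<'E'
from h import *
s=arm.observe();print(yaw(),tool()[:3,3],s['wrist_force'],s['wrist_torque'],s['joints'])
T=tool();print(delta([484.5,118.5,195]), delta([484.5,118.5,125]))
E
```

```text
144.6312372803902 [579.  118.2 125. ] [-4.5 -3.3  6.7] [-0.7  0.8  0.2] [-0.5  0.5  0.3  1.8 -0.2  0.9  0.8]
[0.0772, -0.0545, -0.0701, 0.0] [0.0772, -0.0545, -0.0001, 0.0]
```

{"method": "arm_command", "body": {
  "rows": [
    [[0,0,0,0,0.5],[0,0,0,0,0.5],[0,0,0,0,0.5],[0,0,-0.04,0,0.5],[0,0,-0.07,0,0.5],[0.04,-0.027,-0.07,0,0.5],[0.077,-0.0545,-0.07,0,0.5],[0.077,-0.0545,-0.07,0,0.5]]
  ]
}}

```text
t: 21.4
position: [479.6, 118.7, 193.8]
orientation: [-0.001, 0.303, 0.953, -0.0]
wrist_force: [1.2, 0.1, -0.6]
gripper_width: 0.5
finger_force: 0.0
```

{"method": "arm_command", "body": {
  "rows": [
    [[0,0,0,0,0.5],[0,0,0,0,0.5],[0,0,0,0,0.5],[0,0,0,0,0.5],[0,0,0,0,0.5],[0,0,0,0,0.5],[0,0,0,0,0.5],[0,0,0,0,0.5]]
  ]
}}

```text
t: 22.2
position: [484.4, 118.6, 194.0]
orientation: [-0.0, 0.304, 0.953, -0.0]
wrist_force: [0.6, -0.4, 1.3]
gripper_width: 0.5
finger_force: 0.0
```

```bash
python3 - <<'E'
from h import *
T=tool();im=arm.capture("wrist");cv2.imwrite("pics/w7.png",im[:,:,::-1])
print(T[:3,3],yaw(T),pix("wrist",[[484.5,118.5,95],[484.5,118.5,89]],T),delta([484.5,118.5,64.5]))
for r in arm.cut_out("wrist","head1")[:3]:
    reg=r["region"]; print(round(r["p"],2),r["uv"],reg.sum(),cv2.minAreaRect(np.argwhere(reg)[:,::-1].astype(np.float32)))
E
```

```text
[484.4 118.6 194. ] 144.62556130151367 [[319.4 197.3]
 [319.5 195. ]] [-0.0002, -0.0001, 0.1296, 0.0]
0.84 [317.6, 185.8] 1336 ((319.5, 190.5), (49.0, 37.0), 90.0)
0.57 [53.7, 389.8] 289 ((54.33447265625, 386.81378173828125), (8.968912124633789, 39.11442184448242), 48.36646270751953)
```

View pics/w7.png

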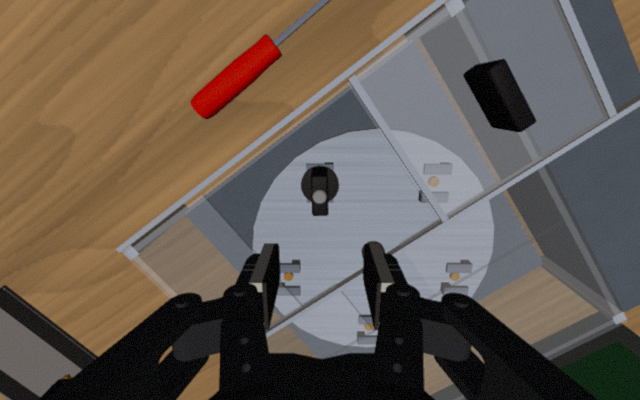

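The second head, with its dome at (320,197), is at the window with its wing aligned and centred. I grip it and turn it.

{"method": "arm_command", "body": {
  "rows": [
    [[0,0,0.03,0,0.5],[0,0,0.07,0,0.5],[0,0,0.1,0,0.5],[0,0,0.12,0,0.5],[0,0,0.13,0,0.5],[0,0,0.13,0,0.3],[0,0,0.13,0,0],[0,0,0.13,0,0]]
  ],
  "force": 40
}}

```text
t: 23.1
position: [484.8, 118.7, 65.0]
orientation: [0.0, 0.304, 0.953, 0.0]
wrist_force: [-0.2, -0.2, -2.7]
gripper_width: 0.155
finger_force: 40.9
```

{"method": "arm_command", "body": {
  "rows": [
    [[0,0,0,0,0],[0,0,0,0,0],[0,0,0,0,0],[0,0,0,-7,0],[0,0,0,-14,0],[0,0,0,-21,0],[0,0,0,-28,0],[0,0,0,-35,0]]
  ]
}}

```text
t: 23.9
position: [484.7, 118.9, 64.4]
orientation: [0.0, 0.001, 1.0, 0.0]
wrist_force: [-0.7, 0.2, 2.6]
gripper_width: 0.159
finger_force: 41.8
```

{"method": "arm_command", "body": {
  "rows": [
    [[0,0,0,-8,0],[0,0,0,-16,0],[0,0,0,-24,0],[0,0,0,-32,0],[0,0,0,-40,0],[0,0,0,-48,0],[0,0,0,-55,0],[0,0,0,-55,0]]
  ]
}}

```text
t: 24.7
position: [484.7, 118.8, 64.4]
orientation: [0.0, -0.46, 0.888, 0.0]
wrist_force: [0.6, 0.7, 3.6]
gripper_width: 0.155
finger_force: 41.8
```

```bash
python3 - <<'E'
from h import *
s=arm.observe();print(yaw(),tool()[:3,3],s['wrist_force'],s['wrist_torque'],s['gripper_width'],s['finger_force'],s['joints'])
E
```

```text
-125.2535518852275 [484.7 118.8  64.4] [0.6 0.7 3.6] [0.1 0.  0. ] 0.15460767286720453 41.79486393928528 [-0.2  0.4 -0.1  2.   0.1  0.7  2.1]
```

Turned by 90°, so now I lift it.

{"method": "arm_command", "body": {
  "rows": [
    [[0,0,-0.005,0,0],[0,0,-0.012,0,0],[0,0,-0.022,0,0],[0,0,-0.04,0,0],[0,0,-0.06,0,0],[0,0,-0.085,0,0],[0,0,-0.11,0,0],[0,0,-0.12,0,0]]
  ]
}}

```text
t: 25.5
position: [485.1, 119.0, 186.8]
orientation: [0.002, -0.458, 0.889, -0.0]
wrist_force: [-1.1, -0.2, -0.8]
gripper_width: 0.159
finger_force: 41.3
```

```bash
python3 - <<'E'
from h import *
s=arm.observe();print(yaw(),tool()[:3,3],s['wrist_force'],s['gripper_width'],s['finger_force'],s['joints'])
im=arm.capture("top")
for r in arm.cut_out("top","tray")[:3]:
    q=cv2.boxPoints(cv2.minAreaRect(np.argwhere(r["region"])[:,::-1].astype(np.float32)))
    w=world("top",q,22);print(round(r["p"],2),r["uv"],w[:,:2].mean(0),w[:,:2].tolist())
for r in arm.cut_out("top","head1")[:3]: print(r['p'],r['uv'],world("top",[r['uv']],50))
print(delta([428,-344,185]))
E
```

```text
-125.42474395299607 [485.1 119.  186.8] [-1.1 -0.2 -0.8] 0.15938831869551112 41.34391665458679 [-0.2  0.2 -0.2  2.   0.   0.9  2.2]
0.97 [456.6, 209.5] [ 477.5 -342.4] [[579.5537212909005, -269.3446704414216], [594.105579028635, -401.8165376399158], [375.288110541047, -413.7720329541519], [361.0867781426125, -284.63010995741297]]
0.7 [442.5, 294.2] [ 214.6 -290.6] [[246.23423240618285, -169.67741898248914], [304.83061953148984, -381.7335780477516], [182.24130033073445, -410.05487941474985], [125.00028546035765, -201.02164761677858]]
0.46 [456.1, 192.7] [[ 518.7 -332.    50. ]]
0.26 [269.9, 154.6] [[636.6 221.7  50. ]]
[0.4098, -0.222, -0.0009, 0.0]
```

{"method": "arm_command", "body": {
  "rows": [
    [[0.015,-0.008,0,6,0],[0.05,-0.027,0,13,0],[0.09,-0.049,0,20,0],[0.13,-0.07,0,27,0],[0.17,-0.092,0,34,0],[0.21,-0.114,0,41,0],[0.25,-0.135,0,48,0],[0.29,-0.157,0,55,0]]
  ]
}}

```text
t: 26.45
position: [443.4, -210.3, 183.0]
orientation: [-0.001, 0.006, 1.0, 0.0]
wrist_force: [2.5, 0.2, -0.7]
gripper_width: 0.155
finger_force: 41.3
```

```bash
python3 - <<'E'
from h import *
print(tool()[:3,3],delta([428,-344,75],165))
E
```

```text
[ 443.4 -210.3  183. ] [0.0136, -0.1339, 0.108, 14.3]
```

{"method": "arm_command", "body": {
  "rows": [
    [[0.004,-0.04,0.0,4,0],[0.008,-0.09,0.02,8,0],[0.0136,-0.132,0.04,12,0],[0.0136,-0.132,0.07,14,0],[0.0136,-0.132,0.09,14,0],[0.0136,-0.132,0.108,14,0],[0.0136,-0.132,0.108,14,0],[0.0136,-0.132,0.108,14,0]]
  ]
}}

```text
t: 27.25
position: [429.7, -340.4, 75.7]
orientation: [-0.001, 0.125, 0.992, 0.0]
wrist_force: [0.8, -0.7, -0.5]
gripper_width: 0.156
finger_force: 41.3
```

```bash
python3 - <<'E'
from h import *
print(yaw(),tool()[:3,3],delta([428,-344,29]))
arm.capture("wrist")
for r in arm.cut_out("wrist","tray")[:2]:
    c=cv2.minAreaRect(np.argwhere(r["region"])[:,::-1].astype(np.float32));print(r['p'],r['uv'],world("wrist",cv2.boxPoints(c),25).tolist())
E
```

```text
165.62067570721678 [ 429.7 -340.4   75.7] [0.0007, -0.0039, 0.0467, 0.0]
0.93 [320.1, 201.6] [[378.999672629418, -407.46253486056224, 25.0], [372.39847409793856, -288.7237879363614, 25.0], [580.0965831137715, -263.34033014437335, 25.0], [605.4241949826313, -421.0459149293179, 25.0]]
```

{"method": "arm_command", "body": {
  "rows": [
    [[0.0,-0.004,0.015,0,0],[0.0,-0.004,0.03,0,0],[0.0,-0.004,0.04,0,0],[0.0,-0.004,0.047,0,0],[0.0,-0.004,0.047,0,0],[0.0,-0.004,0.047,0,0],[0.0,-0.004,0.047,0,0],[0.0,-0.004,0.047,0,0]]
  ]
}}

```text
t: 28.15
position: [429.3, -344.5, 29.3]
orientation: [0.0, 0.125, 0.992, -0.0]
wrist_force: [-0.7, -0.2, -1.0]
gripper_width: 0.155
finger_force: 41.3
```

{"method": "arm_command", "body": {
  "rows": [
    [[0,0,0,0,0.2],[0,0,0,0,0.25],[0,0,0,0,0.3],[0,0,0,0,0.35],[0,0,-0.01,0,0.35],[0,0,-0.03,0,0.35],[0,0,-0.07,0,0.35],[0,0,-0.12,0,0.35]]
  ]
}}

```text
t: 28.95
position: [428.2, -343.9, 150.0]
orientation: [-0.001, 0.125, 0.992, 0.0]
wrist_force: [0.8, -0.2, 0.2]
gripper_width: 0.351
finger_force: 0.0
```

```bash
python3 - <<'E'
from h import *
print(yaw(),tool()[:3,3])
im=arm.capture("wrist");cv2.imwrite("pics/w8.png",im[:,:,::-1])
print(delta([487,254,200],180.6))
E
```

```text
165.61599666978512 [ 428.2 -343.9  150. ]
[0.095, 0.5954, -0.0437, -15.0]
```

View pics/w8.png

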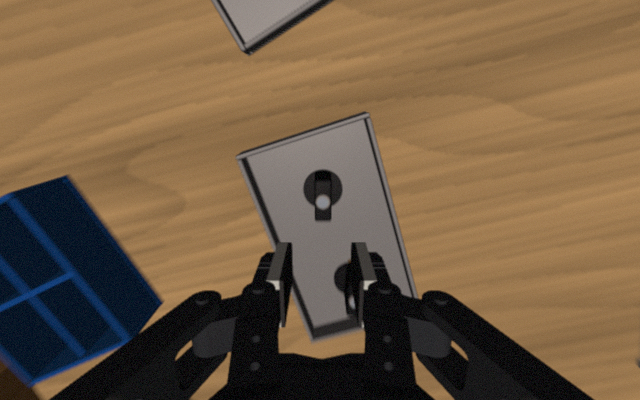

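Both heads stand in the tray, at (323,195) and (347,280). Now I shut the door.

{"method": "arm_command", "body": {
  "rows": [
    [[0.006,0.04,-0.03,0,0.5],[0.014,0.09,-0.045,-2,0.5],[0.022,0.14,-0.045,-4,0.5],[0.03,0.19,-0.045,-6,0.5],[0.038,0.24,-0.045,-8,0.5],[0.046,0.29,-0.045,-10,0.5],[0.054,0.34,-0.045,-12,0.5],[0.062,0.39,-0.045,-15,0.5]]
  ]
}}

```text
t: 29.8
position: [465.1, 43.8, 195.1]
orientation: [0.001, -0.006, 1.0, -0.0]
wrist_force: [2.2, -1.3, 0.3]
gripper_width: 0.5
finger_force: 0.0
```

```bash
python3 - <<'E'
from h import *
print(yaw(),tool()[:3,3],delta([487,254,190],180.6))
E
```

```text
-179.30089839684305 [465.1  43.8 195.1] [-0.0245, 0.2099, 0.0051, 0.1]
```

{"method": "arm_command", "body": {
  "rows": [
    [[-0.006,0.05,0,0,0.5],[-0.012,0.1,0,0,0.5],[-0.018,0.15,0,0,0.5],[-0.0245,0.2,0,0,0.5],[-0.0245,0.21,0,0,0.5],[-0.0245,0.21,0,0,0.5],[-0.0245,0.21,0,0,0.5],[-0.0245,0.21,0,0,0.5]]
  ]
}}

```text
t: 30.6
position: [487.7, 250.6, 194.4]
orientation: [0.0, -0.005, 1.0, -0.0]
wrist_force: [-0.5, -0.1, 0.7]
gripper_width: 0.505
finger_force: 0.0
```

```bash
python3 - <<'E'
from h import *
print(yaw(),tool()[:3,3],delta([487,254.8,125]))
E
```

```text
-179.47968187856327 [487.7 250.6 194.4] [0.0007, 0.0043, 0.0694, 0.0]
```

{"method": "arm_command", "body": {
  "rows": [
    [[0,0.004,0.0,0,0.5],[0,0.004,0.03,0,0.5],[0,0.004,0.05,0,0.5],[0,0.004,0.068,0,0.5],[0,0.004,0.068,0,0.5],[0,0.004,0.068,0,0],[0,0.004,0.068,0,0],[0,0.004,0.068,0,0]]
  ]
}}

```text
t: 31.4
position: [488.0, 254.9, 127.4]
orientation: [0.0, -0.005, 1.0, -0.001]
wrist_force: [-1.9, -11.5, 8.8]
gripper_width: 0.132
finger_force: 40.1
```

{"method": "arm_command", "body": {
  "rows": [
    [[0,0,0,0,0],[0,-0.015,0,0,0],[0,-0.04,0,0,0],[0,-0.065,0,0,0],[0,-0.09,0,0,0],[0,-0.115,0,0,0],[0,-0.13,0,0,0],[0,-0.138,0,0,0]]
  ]
}}

```text
t: 32.2
position: [490.1, 116.6, 127.4]
orientation: [0.002, -0.005, 1.0, 0.0]
wrist_force: [5.0, 18.4, 4.8]
gripper_width: 0.129
finger_force: 42.0
```

{"method": "arm_command", "body": {
  "rows": [
    [[0,-0.001,0,0,0],[0,-0.002,0,0,0],[0,-0.003,0,0,0],[0,-0.003,0,0,0],[0,-0.003,0,0,0],[0,-0.003,0,0,0],[0,-0.003,0,0,0],[0,-0.003,0,0,0]]
  ]
}}

```text
t: 33.0
position: [490.1, 116.7, 127.4]
orientation: [0.002, -0.006, 1.0, 0.001]
wrist_force: [4.5, 9.4, 7.2]
gripper_width: 0.13
finger_force: 42.4
```

{"method": "arm_command", "body": {
  "rows": [
    [[0,0,0,0,0.5],[0,0,0,0,0.5],[0,0,0,0,0.5],[0,0,-0.04,0,0.5],[0,0,-0.09,0,0.5],[0.03,0,-0.13,0,0.5],[0.07,0,-0.16,0,0.5],[0.1,0,-0.16,0,0.5]]
  ]
}}

```text
t: 33.8
position: [388.4, 114.3, 289.3]
orientation: [0.002, -0.005, 1.0, 0.001]
wrist_force: [0.6, 0.4, -0.1]
gripper_width: 0.505
finger_force: 0.0
```

```bash
python3 - <<'E'
from h import *
im=arm.capture("scene");cv2.imwrite("pics/s9.png",im[:,:,::-1])
im=arm.capture("top")
for t in("tray","door_handle"):
  for r in arm.cut_out("top",t)[:2]:
    w=world("top",cv2.boxPoints(cv2.minAreaRect(np.argwhere(r["region"])[:,::-1].astype(np.float32))),22);print(t,r["p"],r["uv"],w.mean(0))
print(tool()[:3,3],arm.observe()['t'])
E
```

```text
tray 0.87 [457.0, 206.6] [ 477. -341.   22.]
tray 0.81 [447.1, 298.1] [ 215.1 -290.    22. ]
door_handle 0.67 [316.3, 184.4] [520.6 121.2  22. ]
[388.8 113.9 286.4] 34.0
```

View pics/s9.png

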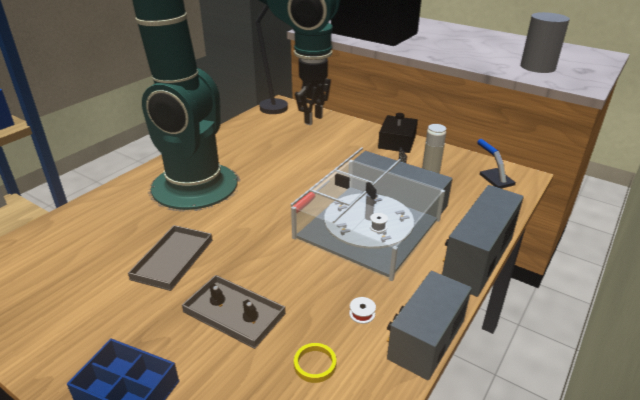

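Both heads stand in the far tray at (217,293) and (250,311). The door is shut with its handle at (342,180), the turret is empty and the bystanders have not moved.

```bash
python3 -c "
from station import arm
print(arm.job_done())"
```

```text
the job is handed in; nothing more can be done
None
```

The job is handed in: both lamp heads on the turret were unscrewed and stand in the far grey tray, the door is shut to its stop, and nothing else on the bench was moved (finished at about 34 s).

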